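# Unstack the product pots into their colour-coded holders

## Robot

A 6-joint arm with a two-finger parallel gripper is mounted at the origin on the work surface. World frame = base frame: x ahead of the robot, y to its left, z up, the work surface at z = 0. Lengths are in m, angles in degrees, forces in N, time in s.
With the tool pointing down it reaches from about 0.35 to 0.925 m from the base axis. Payload 6.4 kg.
Tool frame: the origin (TCP) lies at the very end of the fingers, on their centre line; the grasp point (between the pads) lies env.hold_point_z behind it (env.hold_point_z is the distance from the TCP to the grasp point, in m); z points along the fingers, y is the line along which they close (so a half turn about z gives the same grasp; the last joint's range is limited). The gripper opens to 85 mm and grips with 20 to 120 N. Pads are 22 mm wide; open, the fingers measure 114 mm over their backs; the gripper's body (76 mm by 85 mm) begins 54 mm behind the grasp point. The pads swing forward as they close: fully open they stand 13 mm farther back than shut.
Start: joints at [-77.355, 14.043, 89.255, -0, 76.702, -9.975], TCP at [0.25, -0.6, 0.231] pointing down, gripper open.
Joint ranges: [-179.41, 179.41], [-58.25, 129.5], [7.25, 145.43], [-54.29, 234.29], [11.92, 165.04], [-157.13, 157.13]. Speed limits (degrees/s): [147.25, 147.25, 180, 180, 180, 180].

## Interface

Orientations are given as a 3x3 rotation matrix whose columns are the frame's x, y, z axes.
In Python, from bench import env gives the robot as it stands. The module is installed in compiled form; this text tells all that it offers.
- The arm moves only by the tool play_rows, never from a script. Its argument "series" is a list of rows, each a list of 4 numbers: the shift along the tool's x, y, z each as a share of 0.03 m, from -1 to 1, then the turn about the tool's z as a share of 4 degrees, from -1 to 1. In form: [[tx, ty, tz, spin], ...]. A call has exactly 5 rows; each row shifts and turns the commanded pose from where the row before left it, along the tool's axes as they then stand; what a row does not reach is not made up. A row lasts 1/12 s, in which the tool goes at most 41.7 mm and 7.16 degrees, less where a joint would pass 70% of its speed; a pose out of reach is approached as far as the arm can. A call with a number of a shift or a turn outside -1 to 1 is refused whole. A call with a gripper value outside its range is refused whole. "grip" is the opening, from 0 (shut) to 1 (fully open), set as the call begins (left out, the last holds). The fingers move at their own pace and stop on an object; "grip_force" is the grip in N (left out, the last holds). Time passes only in rows, so rows that do not move let the fingers close, or fill a call up. It gives the time, the measured TCP pose, the force, the opening and the grip force at its end, in the units of the state.
- env.read_state(): the state, without advancing time (a new reading comes with each control period).
- env.grab_frame(name): name is "scene" or "top" or "wrist"; returns a dict with "color" (384x512x3 uint8, red, green, blue), "range_z" (384x512 float32, m along the optical axis (not along the pixel's ray), 0 where there is no reading), "fx", "fy", "cx", "cy" (pixels), "pose" (4x4, takes a point from camera to world coordinates). Camera axes: x right, y down, z forward; pixel columns grow to the right and rows downward; lengths in m; the calibration is good to about 2 mm. A picture is of the moment at which its call begins.
- env.sign_off(): hands the job in; it is judged then, once.
Trained networks look in a picture, given as the dict that the camera call returned (one of the last four; its "shot" number tells which), for a name from the list of things; names that differ only in an ending like _2 or _b are one class to them, and where a whole thing is asked for, a point or a joint stands for the part that bears it (a point fixed in the world has none). Each returns a list of dicts, best first, with "p" (0 to 1); they miss things now and then, are a little off and sometimes report something else, mostly with a low value. They report only what shows in the picture. A call takes as long as a camera call. They do not tell look-alikes from the thing itself.
- env.boxes_of(picture, target): "at" ([x, y, z] in m, in world coordinates, good to about 4 mm: the middle of the surface that is visible of it).
- env.cut_out(picture, target): "region" (384x512 bool, what is visible of it).
- env.spot_point(picture, target): "at" ([x, y, z] in m, in world coordinates, good to about 4 mm: a listed point, or the origin of a listed thing).
The state is a dict: "clock": time; "q": joint angles; "joint_velocities": joint speeds; "joint_efforts": joint torques, N m; "position": TCP position; "tool_rot": TCP orientation; "wrist_force": force on the tool from outside, world axes, zero at the start; "ft_torque": the same for the moment, N m; "finger_gap": opening from 0.0 (shut) to 1.0 (fully open); "gripper_force": force on a finger pad.
Only numpy, scipy, OpenCV 4.12 (cv2) and the standard library are available. Lean on these libraries where they do the work, as an engineer would, in place of code of your own. Each camera call takes 0.05 s, during which the arm holds its last target. There are 200 camera calls.

## Task

The product pots for the next facial have been left in two stacks, a small pot on top of a large one each time. Take the stacks apart and set every pot upright, flat inside the holder of its own lid colour, keeping the pots upright and lowering them in rather than dropping them. Do not disturb the mixing bowl or the handpiece.

Things in the scene. Friction and masses are not known exactly. Their poses are not given: they have to be found in the camera images.
- pot_blue: Large round lidded product pot, white body with a blue lid, 68 mm diameter, 50 mm tall, flat top, about 0.24 kg. Starts at the bottom of one of the two stacks, standing on the table (the blue lid shows as a ring round the small pot that stands on it). Origin: centre of its underside; z up.
- pot_yellow: Large round lidded product pot, white body with a yellow lid, 68 mm diameter, 50 mm tall, flat top, about 0.24 kg. Starts at the bottom of one of the two stacks, standing on the table (the yellow lid shows as a ring round the small pot that stands on it). Origin: centre of its underside; z up.
- pot_red: Small round lidded product pot, white body with a red lid, 44 mm diameter, 45 mm tall, flat top, about 0.11 kg. Starts standing on the lid of one of the two large pots. Origin: centre of its underside; z up.
- pot_green: Small round lidded product pot, white body with a green lid, 44 mm diameter, 45 mm tall, flat top, about 0.11 kg. Starts standing on the lid of one of the two large pots. Origin: centre of its underside; z up.
- holder_blue: Large round blue pot holder fixed to the table: 108 mm outer diameter, 12 mm tall, with a round recess 88 mm wide whose floor (grey centre) is 4 mm above the table. A seated pot has its underside 4 mm above the holder origin. Origin: centre of its underside, on the table; z up.
- holder_yellow: Large round yellow pot holder fixed to the table: 108 mm outer diameter, 12 mm tall, with a round recess 88 mm wide whose floor (grey centre) is 4 mm above the table. A seated pot has its underside 4 mm above the holder origin. Origin: centre of its underside, on the table; z up.
- holder_red: Small round red pot holder fixed to the table: 84 mm outer diameter, 12 mm tall, with a round recess 64 mm wide whose floor (grey centre) is 4 mm above the table. A seated pot has its underside 4 mm above the holder origin. Origin: centre of its underside, on the table; z up.
- holder_green: Small round green pot holder fixed to the table: 84 mm outer diameter, 12 mm tall, with a round recess 64 mm wide whose floor (grey centre) is 4 mm above the table. A seated pot has its underside 4 mm above the holder origin. Origin: centre of its underside, on the table; z up.
- bowl: White ceramic mixing bowl, 100 mm diameter, 45 mm tall, loose, to one side of the work. Leave alone. Origin: centre of its underside.
- handpiece: Black and white treatment handpiece with a steel ball tip in a white rest, together about 170 x 50 x 58 mm, loose, to one side of the work. Leave alone. Origin: centre of the underside of the rest, long axis x.
There are look-alikes about, which are no part of the job. Leave any purple look-alike of the pot_red alone. Of the things that look like the holder_green, the larger one is meant.

How it is judged (in metres and radians):
At the end, for the whole second after the job is handed in: Each of the four pots stands upright (within about 4.5 degrees) on the floor of the recess of the holder of its own colour (centre within 12 mm of the holder centre, which the recess itself ensures), released and at rest (horizontal distance between pot_blue and holder_blue below 0.012 m and z of pot_blue in the frame of holder_blue between 0.001 and 0.007 m and angle between each of pot_blue, pot_yellow, pot_red, pot_green's own z axis and vertical below 0.08 rad and linear speed of each of pot_blue, pot_yellow, pot_red, pot_green below 0.02 m/s and angular speed of each of pot_blue, pot_yellow, pot_red, pot_green below 0.2 rad/s and contact force between each of pot_blue, pot_yellow, pot_red, pot_green and the fingers below 0.05 N and horizontal distance between pot_yellow and holder_yellow below 0.012 m and z of pot_yellow in the frame of holder_yellow between 0.001 and 0.007 m and horizontal distance between pot_red and holder_red below 0.012 m and z of pot_red in the frame of holder_red between 0.001 and 0.007 m and horizontal distance between pot_green and holder_green below 0.012 m and z of pot_green in the frame of holder_green between 0.001 and 0.007 m); the robot touches nothing.
It fails at once if a pot is dropped (in free fall faster than 0.75 m/s, a fall of about 3 cm) or thrown ((contact force between pot_blue and anything else below 0.02 N and linear speed of pot_blue above 0.75 m/s) or (contact force between pot_yellow and anything else below 0.02 N and linear speed of pot_yellow above 0.75 m/s) or (contact force between pot_red and anything else below 0.02 N and linear speed of pot_red above 0.75 m/s) or (contact force between pot_green and anything else below 0.02 N and linear speed of pot_green above 0.75 m/s)).
It fails at once if a pot is tipped over (tilted by more than 0.6 rad) (angle between any of pot_blue, pot_yellow, pot_red, pot_green's own z axis and vertical above 0.6 rad).
It fails at once if the mixing bowl or the handpiece is moved by more than 2 cm (distance of any of bowl, handpiece from where it was at the start of the episode above 0.02 m).
It also fails if it takes over 109 s, if anything falls off the work surface, if the arm or the gripper's body presses on something with over 40 N, if the wrist force passes 120 N, or if a joint passes its speed limit or range.

## Working session

There is one attempt and no reset: what is moved stays moved. The work goes in short steps, Python scripts to look and compute and a tool call to move; the robot and the scene stay as the last step left them, time stands still between calls to the robot, and variables do not carry over. Pictures are saved under pics/ and viewed, at most 14 in all, crops included, and the job is handed in when it is done.

Besides the shell and the picture viewer there is one more tool, called by a JSON object that holds its "api" and its "payload". play_rows: Moves the arm, as the interface text tells. Its arguments: {"type":"object","properties":{"series":{"type":"array"},"grip":{"type":"number"},"grip_force":{"type":"number"}},"required":["series"]}

```bash
mkdir -p pics
cat > h.py <<'E'
import numpy as np, cv2
from bench import env
def save(f,n,crop=None,k=1):
    c=f["color"][:,:,::-1]
    if crop: c=c[crop[1]:crop[3],crop[0]:crop[2]]
    cv2.imwrite("pics/"+n,cv2.resize(c,None,fx=k,fy=k,interpolation=cv2.INTER_CUBIC))
def cloud(f):
    z=f["range_z"]; v,u=np.indices(z.shape)
    p=np.stack([(u-f["cx"])/f["fx"]*z,(v-f["cy"])/f["fy"]*z,z],-1)
    return p@f["pose"][:3,:3].T+f["pose"][:3,3]
E
python3 - <<'E'
from h import *
s=env.read_state(); print(env.hold_point_z,s["clock"],s["position"],s["tool_rot"],s["finger_gap"])
t=env.grab_frame("top"); save(t,"top1.png",k=1.5)
P=cloud(t)
print(t["fx"],t["pose"].round(3).tolist())
for n in "pot_blue pot_yellow pot_red pot_green holder_blue holder_yellow holder_red holder_green bowl handpiece".split():
    for d in env.spot_point(t,n)[:3]: print(n,round(d["p"],2),np.round(d["at"],3))
    for d in env.boxes_of(t,n)[:3]: print("   box",round(d["p"],2),np.round(d["at"],3))
E
```

```text
0.0187 0.0 [ 0.24988447 -0.59943594  0.2301676 ] [[ 9.23085595e-01  3.84594368e-01 -3.95271264e-04]
 [ 3.84594397e-01 -9.23083711e-01  1.90034525e-03]
 [ 3.65993617e-04 -1.90620044e-03 -9.99998116e-01]] 1.0001556219847079
418.10020631588384 [[-0.022, -0.982, 0.188, 0.383], [-0.999, 0.026, 0.021, -0.003], [-0.025, -0.187, -0.982, 1.043], [0.0, 0.0, 0.0, 1.0]]
pot_blue 0.76 [ 0.669 -0.213 -0.001]
   box 0.87 [ 0.648 -0.198  0.048]
   box 0.69 [0.631 0.198 0.048]
pot_red 0.83 [ 0.743  0.223 -0.   ]
pot_red 0.75 [0.654 0.211 0.051]
   box 0.88 [0.736 0.22  0.044]
   box 0.58 [0.648 0.209 0.098]
pot_green 0.68 [ 0.673 -0.215  0.05 ]
   box 0.68 [ 0.669 -0.208  0.093]
holder_blue 0.91 [0.665 0.012 0.002]
holder_blue 0.17 [ 0.465  0.216 -0.002]
   box 0.92 [0.662 0.014 0.003]
holder_yellow 0.89 [ 0.464  0.217 -0.001]
   box 0.56 [0.463 0.22  0.004]
holder_red 0.9 [ 0.489 -0.003  0.005]
   box 0.86 [ 0.488 -0.001  0.009]
holder_green 0.74 [ 0.477 -0.23  -0.   ]
holder_green 0.68 [ 0.359 -0.233 -0.002]
   box 0.9 [ 0.358 -0.235 -0.003]
   box 0.6 [ 0.476 -0.226  0.005]
   box 0.28 [0.464 0.222 0.003]
bowl 0.86 [ 0.564 -0.38   0.003]
   box 0.74 [ 0.562 -0.388  0.023]
   box 0.44 [ 0.489 -0.     0.006]
handpiece 0.7 [0.515 0.369 0.   ]
   box 0.61 [0.519 0.363 0.045]
   box 0.23 [0.632 0.197 0.045]
```

View pics/top1.png

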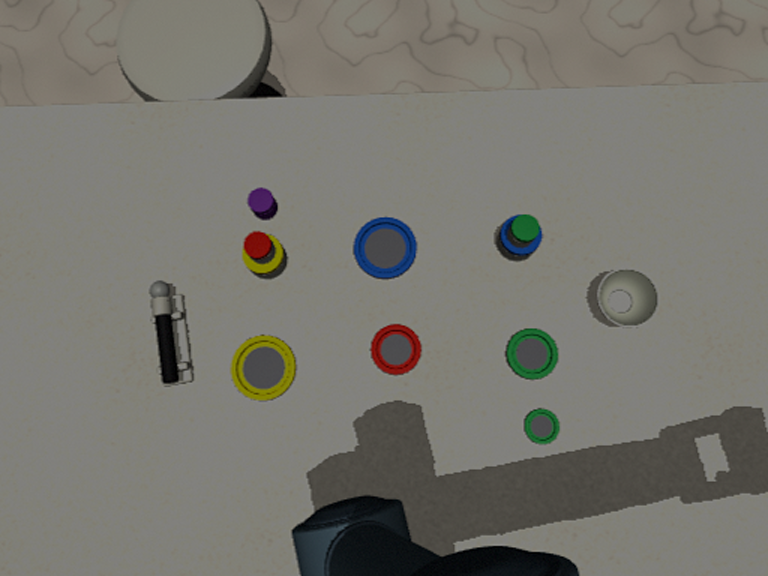

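Picture (1.5x): green-on-blue stack at (525,228) and red-on-yellow stack at (258,246). The pot at (262,202) is a purple look-alike, so I leave it. There are two green holders, (531,353) and (541,426). The larger, (531,353), is the one meant. I'll confirm with a crop and measure precisely.

```bash
cat >> h.py <<'E'
HUE={"red":(0,8),"yellow":(22,36),"green":(45,80),"blue":(100,125),"purple":(130,165)}
def blobs(f,col,zlo,zhi,minpx=40):
    "centre (min enclosing circle) of world points of this colour in a height band"
    P=cloud(f); h=cv2.cvtColor(f["color"],cv2.COLOR_RGB2HSV)
    lo,hi=HUE[col]; H=h[...,0].astype(int)
    m=(H>=lo)&(H<=hi)
    if col=="red": m|=H>=174
    m&=(h[...,1]>110)&(h[...,2]>40)&(P[...,2]>zlo)&(P[...,2]<zhi)&(f["range_z"]>0)
    n,l,st,c=cv2.connectedComponentsWithStats(m.astype(np.uint8))
    r=[]
    for i in range(1,n):
        if st[i,4]<minpx: continue
        q=P[l==i]; (x,y),R=cv2.minEnclosingCircle(q[:,:2].astype(np.float32))
        r.append(dict(c=(round(x,4),round(y,4)),R=round(R,4),mid=((np.percentile(q[:,:2],1,0)+np.percentile(q[:,:2],99,0))/2).round(4),z=round(float(np.median(q[:,2])),4),n=int(st[i,4]),px=c[i].round()))
    return r
E
python3 - <<'E'
from h import *
t=env.grab_frame("top"); save(t,"crop1.png",(140,110,440,310),2.6)
for c in HUE:
    for b,(lo,hi) in {"hold":(.006,.02),"large":(.042,.056),"smalltop":(.085,.105)}.items():
        for r in blobs(t,c,lo,hi): print(c,b,r)
E
```

```text
red hold {'c': (0.4895, -0.0027), 'R': 0.0416, 'mid': array([ 0.4896, -0.003 ]), 'z': 0.0115, 'n': 380, 'px': array([264., 232.])}
red smalltop {'c': (0.6516, 0.2113), 'R': 0.0221, 'mid': array([0.6512, 0.2105]), 'z': 0.0945, 'n': 250, 'px': array([171., 163.])}
yellow hold {'c': (0.4644, 0.2169), 'R': 0.0539, 'mid': array([0.4642, 0.2166]), 'z': 0.0111, 'n': 533, 'px': array([175., 245.])}
yellow large {'c': (0.6476, 0.2113), 'R': 0.0336, 'mid': array([0.6467, 0.2117]), 'z': 0.0499, 'n': 251, 'px': array([177., 173.])}
green hold {'c': (0.4768, -0.2254), 'R': 0.0418, 'mid': array([ 0.4777, -0.2258]), 'z': 0.0114, 'n': 390, 'px': array([355., 235.])}
green hold {'c': (0.3608, -0.2339), 'R': 0.0278, 'mid': array([ 0.3599, -0.2337]), 'z': 0.0085, 'n': 141, 'px': array([361., 284.])}
green smalltop {'c': (0.6663, -0.2101), 'R': 0.022, 'mid': array([ 0.6662, -0.2095]), 'z': 0.095, 'n': 258, 'px': array([350., 152.])}
blue hold {'c': (0.6637, 0.0114), 'R': 0.0539, 'mid': array([0.6636, 0.0116]), 'z': 0.0116, 'n': 467, 'px': array([257., 164.])}
blue large {'c': (0.6679, -0.212), 'R': 0.0337, 'mid': array([ 0.6675, -0.2123]), 'z': 0.0499, 'n': 223, 'px': array([345., 160.])}
purple large {'c': (0.7423, 0.2184), 'R': 0.0218, 'mid': array([0.7414, 0.2169]), 'z': 0.0448, 'n': 195, 'px': array([173., 133.])}
```

View pics/crop1.png

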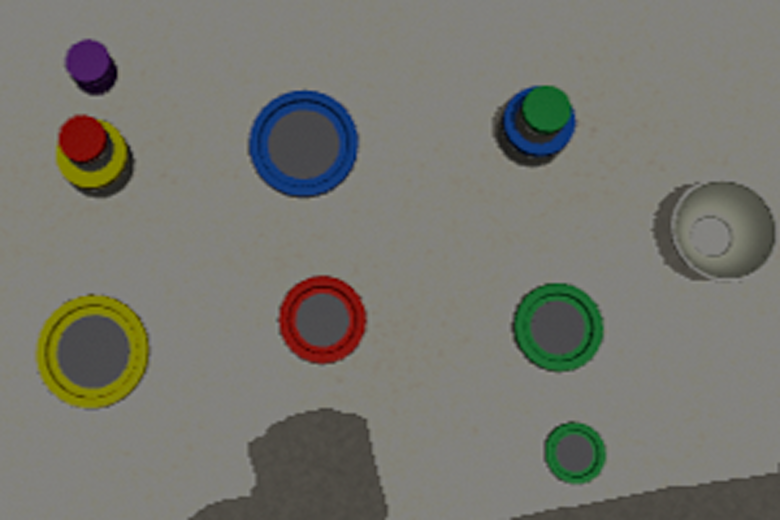

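The crop matches: the larger green holder (crop 558,327) has R = 42 mm (84 mm outer), while the smaller has R = 28 mm. The red pot (crop 82,138) stands on yellow, separate from the purple pot (crop 88,61). The ring and lid radii match the stated sizes. I'll square the tool first.

{"api": "play_rows", "payload": {"series": [[0, 0, 0, 1], [0, 0, 0, 1], [0, 0, 0, 1], [0, 0, 0, 1], [0, 0, 0, 1]], "grip": 1, "grip_force": 40}}

```text
clock: 1.52
position: [0.25, -0.6, 0.2313]
tool_rot: [[0.999, 0.042, -0.0], [0.042, -0.999, -0.0], [-0.0, 0.0, -1.0]]
wrist_force: [0.5, 0.7, -0.8]
finger_gap: 1.0
gripper_force: 0.0
```

{"api": "play_rows", "payload": {"series": [[0, 0, 0, 0.65], [0.4, -0.4, 0, 0], [0.8, -0.8, 0, 0], [0.8, -0.8, 0, 0], [0.8, -0.8, 0, 0]]}}

```text
clock: 1.93
position: [0.3351, -0.5144, 0.2312]
tool_rot: [[1.0, 0.001, 0.0], [0.001, -1.0, 0.0], [0.0, -0.0, -1.0]]
wrist_force: [-0.3, 0.2, 0.8]
finger_gap: 1.002
gripper_force: 0.0
```

{"api": "play_rows", "payload": {"series": [[0.8, -0.8, 0, 0], [0.8, -0.8, 0, 0], [0.8, -0.8, 0, 0], [0.8, -0.8, 0, 0], [0.8, -0.8, 0, 0]]}}

```text
clock: 2.35
position: [0.4553, -0.3937, 0.2315]
tool_rot: [[1.0, 0.002, 0.0], [0.002, -1.0, 0.0], [0.0, -0.0, -1.0]]
wrist_force: [0.0, -0.0, -0.1]
finger_gap: 1.002
gripper_force: 0.0
```

{"api": "play_rows", "payload": {"series": [[0.8, -0.8, 0, 0], [0.8, -0.8, 0, 0], [0.8, -0.8, 0, 0], [0.4, -0.4, 0, 0], [0, 0, 0, 0]]}}

```text
clock: 2.77
position: [0.5402, -0.3082, 0.2313]
tool_rot: [[1.0, 0.006, 0.001], [0.006, -1.0, 0.001], [0.001, -0.001, -1.0]]
wrist_force: [-0.2, 0.1, -0.5]
finger_gap: 0.997
gripper_force: 0.0
```

{"api": "play_rows", "payload": {"series": [[0.7, -0.55, 0, 0], [0.7, -0.55, 0, 0], [0.7, -0.55, 0, 0], [0.7, -0.55, 0, 0], [0.7, -0.55, 0, 0]]}}

```text
clock: 3.18
position: [0.6433, -0.2286, 0.2313]
tool_rot: [[1.0, 0.001, -0.0], [0.001, -1.0, 0.0], [-0.0, -0.0, -1.0]]
wrist_force: [0.0, 0.3, -0.0]
finger_gap: 1.003
gripper_force: 0.0
```

{"api": "play_rows", "payload": {"series": [[0.7, -0.52, 0, 0], [0, 0, 0.9, 0], [0, 0, 0.9, 0], [0, 0, 0.7, 0], [0, 0, 0, 0]]}}

```text
clock: 3.6
position: [0.6605, -0.2122, 0.15]
tool_rot: [[1.0, 0.001, -0.009], [0.001, -1.0, 0.005], [-0.009, -0.005, -1.0]]
wrist_force: [-1.2, -0.3, -2.2]
finger_gap: 1.003
gripper_force: 0.0
```

Run:
```python
from h import *
w=env.grab_frame("wrist"); save(w,"w1.png")
print(blobs(w,"green",.085,.105),blobs(w,"blue",.04,.056)); print(env.read_state()["position"])
```

```text
[{'c': (0.6679, -0.211), 'R': 0.0218, 'mid': array([ 0.6685, -0.2109]), 'z': 0.0944, 'n': 2462, 'px': array([257., 195.])}] [{'c': (0.6701, -0.2134), 'R': 0.0337, 'mid': array([ 0.6771, -0.2132]), 'z': 0.0494, 'n': 1723, 'px': array([264., 163.])}]
[ 0.66182788 -0.2129643   0.15311212]
```

View pics/w1.png

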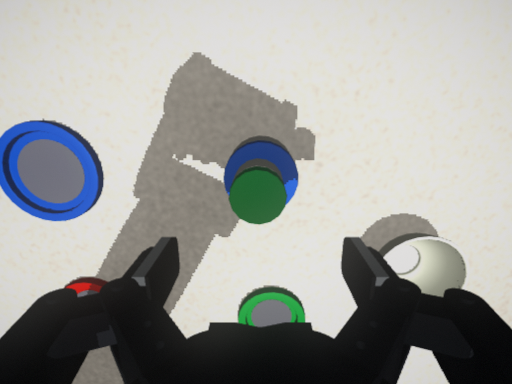

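The wrist view shows the green lid at (257,195), centred between the fingers, and it measures (0.668,-0.211). I'll descend and grasp.

{"api": "play_rows", "payload": {"series": [[0.1, -0.12, 0, 0], [0, 0, 0.7, 0], [0, 0, 0.7, 0], [0, 0, 0.7, 0], [0, 0, 0.7, 0]]}}

```text
clock: 4.07
position: [0.6688, -0.211, 0.0749]
tool_rot: [[1.0, 0.0, 0.005], [0.0, -1.0, -0.002], [0.005, 0.002, -1.0]]
wrist_force: [0.4, 0.1, 0.2]
finger_gap: 1.0
gripper_force: 0.0
```

{"api": "play_rows", "payload": {"series": [[0, 0, 0.33, 0], [0, 0, 0, 0], [0, 0, 0, 0], [0, 0, 0, 0], [0, 0, 0, 0]]}}

```text
clock: 4.48
position: [0.6683, -0.2108, 0.0649]
tool_rot: [[1.0, 0.0, 0.003], [0.0, -1.0, -0.002], [0.003, 0.002, -1.0]]
wrist_force: [-0.2, 0.2, -0.2]
finger_gap: 1.003
gripper_force: 0.0
```

{"api": "play_rows", "payload": {"series": [[0, 0, 0, 0], [0, 0, 0, 0], [0, 0, 0, 0], [0, 0, 0, 0], [0, 0, 0, 0]], "grip": 0.3, "grip_force": 30}}

```text
clock: 4.9
position: [0.6672, -0.2102, 0.0629]
tool_rot: [[1.0, 0.0, 0.001], [0.0, -1.0, -0.0], [0.001, 0.0, -1.0]]
wrist_force: [-0.3, 0.7, 2.4]
finger_gap: 0.505
gripper_force: 30.9
```

{"api": "play_rows", "payload": {"series": [[0, 0, 0, 0], [0, 0, 0, 0], [0, 0, 0, 0], [0, 0, 0, 0], [0, 0, 0, 0]]}}

```text
clock: 5.32
position: [0.6672, -0.2102, 0.0629]
tool_rot: [[1.0, 0.0, 0.001], [0.0, -1.0, -0.0], [0.001, 0.0, -1.0]]
wrist_force: [-1.4, 0.9, 4.8]
finger_gap: 0.506
gripper_force: 30.9
```

{"api": "play_rows", "payload": {"series": [[0, 0, -0.2, 0], [0, 0, -0.4, 0], [0, 0, -0.5, 0], [0, 0, -0.4, 0], [-0.2, 0.02, 0, 0]]}}

```text
clock: 5.73
position: [0.6636, -0.2119, 0.1123]
tool_rot: [[1.0, 0.001, 0.007], [0.001, -1.0, -0.004], [0.007, 0.004, -1.0]]
wrist_force: [0.2, -0.5, 0.3]
finger_gap: 0.508
gripper_force: 30.7
```

{"api": "play_rows", "payload": {"series": [[-0.5, 0.05, 0, 0], [-0.6, 0.05, 0, 0], [-0.6, 0.05, 0, 0], [-0.6, 0.05, 0, 0], [-0.6, 0.05, 0, 0]]}}

```text
clock: 6.15
position: [0.5726, -0.2183, 0.1075]
tool_rot: [[1.0, 0.0, -0.0], [0.0, -1.0, -0.0], [-0.0, 0.0, -1.0]]
wrist_force: [-1.0, -0.4, -1.8]
finger_gap: 0.508
gripper_force: 30.7
```

{"api": "play_rows", "payload": {"series": [[-0.6, 0.05, 0, 0], [-0.6, 0.05, 0, 0], [-0.6, 0.05, 0, 0], [-0.6, 0.05, 0, 0], [-0.5, 0.05, 0, 0]]}}

```text
clock: 6.57
position: [0.4853, -0.2257, 0.1075]
tool_rot: [[1.0, 0.0, -0.0], [0.0, -1.0, -0.0], [-0.0, 0.0, -1.0]]
wrist_force: [-1.3, -0.2, -1.4]
finger_gap: 0.505
gripper_force: 30.7
```

{"api": "play_rows", "payload": {"series": [[-0.3, 0, 0.2, 0], [0, 0, 0.4, 0], [0, 0, 0.4, 0], [0, 0, 0.4, 0], [0, 0, 0.4, 0]]}}

```text
clock: 6.98
position: [0.478, -0.2255, 0.0515]
tool_rot: [[1.0, 0.001, -0.001], [0.001, -1.0, 0.001], [-0.001, -0.001, -1.0]]
wrist_force: [-0.3, -0.4, -0.9]
finger_gap: 0.507
gripper_force: 30.7
```

{"api": "play_rows", "payload": {"series": [[0, 0, 0.2, 0], [0, 0, 0, 0], [0, 0, 0, 0], [0, 0, 0, 0], [0, 0, 0, 0]]}}

```text
clock: 7.4
position: [0.4785, -0.2262, 0.0481]
tool_rot: [[1.0, 0.001, 0.001], [0.001, -1.0, -0.001], [0.001, 0.001, -1.0]]
wrist_force: [0.5, 0.2, -1.2]
finger_gap: 0.506
gripper_force: 30.8
```

{"api": "play_rows", "payload": {"series": [[-0.05, 0, 0.3, 0], [0, 0, 0.3, 0], [0, 0, 0.2, 0], [0, 0, 0.1, 0], [0, 0, 0.07, 0]]}}

```text
clock: 7.82
position: [0.4758, -0.2254, 0.0172]
tool_rot: [[1.0, 0.0, -0.001], [0.0, -1.0, 0.001], [-0.001, -0.001, -1.0]]
wrist_force: [0.7, 0.1, -1.3]
finger_gap: 0.506
gripper_force: 30.7
```

{"api": "play_rows", "payload": {"series": [[0, 0, 0.03, 0], [0, 0, 0, 0], [0, 0, 0, 0], [0, 0, 0, 0], [0, 0, 0, 0]]}}

```text
clock: 8.23
position: [0.4766, -0.226, 0.0177]
tool_rot: [[1.0, 0.0, 0.001], [0.0, -1.0, -0.0], [0.001, 0.0, -1.0]]
wrist_force: [0.0, -0.0, -1.7]
finger_gap: 0.502
gripper_force: 30.8
```

{"api": "play_rows", "payload": {"series": [[0, 0, 0.03, 0], [0, 0, 0, 0], [0, 0, 0.03, 0], [0, 0, 0, 0], [0, 0, 0, 0]]}}

```text
clock: 8.65
position: [0.4767, -0.226, 0.0169]
tool_rot: [[1.0, 0.001, -0.0], [0.001, -1.0, -0.0], [-0.0, 0.0, -1.0]]
wrist_force: [-4.0, 2.0, 8.5]
finger_gap: 0.505
gripper_force: 31.8
```

{"api": "play_rows", "payload": {"series": [[0, 0, 0, 0], [0, 0, 0, 0], [0, 0, 0, 0], [0, 0, 0, 0], [0, 0, 0, 0]], "grip": 1}}

```text
clock: 9.07
position: [0.4763, -0.2258, 0.0155]
tool_rot: [[1.0, 0.0, -0.0], [0.0, -1.0, 0.0], [-0.0, -0.0, -1.0]]
wrist_force: [-0.6, -0.5, 0.0]
finger_gap: 0.997
gripper_force: 0.0
```

{"api": "play_rows", "payload": {"series": [[0, 0, 0, 0], [0, 0, -0.4, 0], [0, 0, -0.8, 0], [0, 0, -0.9, 0], [0, 0, -0.9, 0]]}}

```text
clock: 9.48
position: [0.4761, -0.2256, 0.1071]
tool_rot: [[1.0, 0.0, -0.0], [0.0, -1.0, 0.0], [-0.0, -0.0, -1.0]]
wrist_force: [0.1, -0.2, -0.4]
finger_gap: 0.998
gripper_force: 0.0
```

Run:
```python
from h import *
w=env.grab_frame("wrist"); save(w,"w2.png")
print(blobs(w,"green",.03,.07),blobs(w,"green",.006,.02)); print(env.read_state()["position"])
t=env.grab_frame("top")
for c in ("green","blue"): print(blobs(t,c,.042,.056))
```

```text
[{'c': (0.4774, -0.2267), 'R': 0.022, 'mid': array([ 0.4779, -0.2265]), 'z': 0.0484, 'n': 2393, 'px': array([260., 202.])}] [{'c': (0.4777, -0.2259), 'R': 0.0416, 'mid': array([ 0.4782, -0.2263]), 'z': 0.0113, 'n': 2300, 'px': array([260., 181.])}, {'c': (0.3606, -0.2344), 'R': 0.028, 'mid': array([ 0.3608, -0.2346]), 'z': 0.0075, 'n': 761, 'px': array([268., 297.])}]
[ 0.47951234 -0.22801189  0.11330406]
[]
[{'c': (0.6684, -0.2119), 'R': 0.0343, 'mid': array([ 0.668 , -0.2119]), 'z': 0.0501, 'n': 575, 'px': array([347., 156.])}]
```

View pics/w2.png

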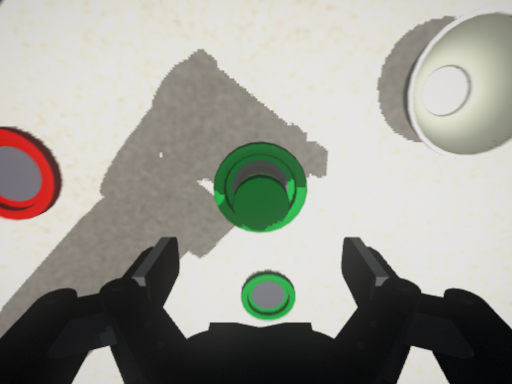

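Green is seated: its lid at (260,202) measures within 1 mm of the ring centre, top at 0.048. Next is blue.

{"api": "play_rows", "payload": {"series": [[0.5, -0.03, 0, 0], [0.9, -0.07, 0, 0], [0.9, -0.07, 0, 0], [0.9, -0.07, 0, 0], [0.9, -0.07, 0, 0]]}}

```text
clock: 10.0
position: [0.6002, -0.2161, 0.1054]
tool_rot: [[1.0, 0.0, -0.001], [0.0, -1.0, 0.0], [-0.001, -0.0, -1.0]]
wrist_force: [0.4, -0.0, 0.1]
finger_gap: 1.001
gripper_force: 0.0
```

{"api": "play_rows", "payload": {"series": [[0.9, -0.07, 0, 0], [0.9, -0.06, 0, 0], [0.5, -0.02, 0, 0], [0, 0, 0, 0], [0, 0, 0, 0]]}}

```text
clock: 10.42
position: [0.6682, -0.2116, 0.105]
tool_rot: [[1.0, 0.001, -0.001], [0.001, -1.0, 0.0], [-0.001, -0.0, -1.0]]
wrist_force: [0.3, 1.0, 0.1]
finger_gap: 1.002
gripper_force: 0.0
```

{"api": "play_rows", "payload": {"series": [[0, 0, 0.7, 0], [0, 0, 0.7, 0], [0, 0, 0.7, 0], [0, 0, 0.6, 0], [0, 0, 0, 0]]}}

```text
clock: 10.83
position: [0.6638, -0.2106, 0.0196]
tool_rot: [[1.0, -0.0, -0.009], [-0.0, -1.0, 0.004], [-0.009, -0.004, -1.0]]
wrist_force: [-0.5, 1.0, -1.9]
finger_gap: 0.998
gripper_force: 0.0
```

{"api": "play_rows", "payload": {"series": [[0, 0, 0.3, 0], [0, 0, 0, 0], [0, 0, 0, 0], [0, 0, 0, 0], [0, 0, 0, 0]]}}

```text
clock: 11.25
position: [0.6691, -0.2124, 0.017]
tool_rot: [[1.0, 0.0, 0.002], [0.0, -1.0, -0.001], [0.002, 0.001, -1.0]]
wrist_force: [-0.4, -0.2, 0.7]
finger_gap: 0.999
gripper_force: 0.0
```

{"api": "play_rows", "payload": {"series": [[0, 0, 0, 0], [0, 0, 0, 0], [0, 0, 0, 0], [0, 0, 0, 0], [0, 0, 0, 0]], "grip": 0.6, "grip_force": 40}}

```text
clock: 11.67
position: [0.669, -0.2123, 0.0166]
tool_rot: [[1.0, 0.0, 0.001], [0.0, -1.0, -0.001], [0.001, 0.001, -1.0]]
wrist_force: [-1.5, -0.3, 5.9]
finger_gap: 0.788
gripper_force: 46.1
```

{"api": "play_rows", "payload": {"series": [[0, 0, 0, 0], [0, 0, 0, 0], [0, 0, 0, 0], [0, 0, -0.2, 0], [0, 0, -0.3, 0]]}}

```text
clock: 12.08
position: [0.6666, -0.211, 0.0286]
tool_rot: [[1.0, 0.0, -0.004], [0.0, -1.0, 0.002], [-0.004, -0.002, -1.0]]
wrist_force: [-0.4, 0.3, -3.2]
finger_gap: 0.785
gripper_force: 45.6
```

{"api": "play_rows", "payload": {"series": [[0, 0, -0.5, 0], [0, 0, -0.3, 0], [0, 0, 0, 0], [0, 0, 0, 0], [0, 0, 0, 0]]}}

```text
clock: 12.5
position: [0.6681, -0.2118, 0.0544]
tool_rot: [[1.0, 0.0, -0.0], [0.0, -1.0, 0.0], [-0.0, -0.0, -1.0]]
wrist_force: [-0.1, -0.3, -2.6]
finger_gap: 0.783
gripper_force: 45.6
```

{"api": "play_rows", "payload": {"series": [[-0.14, -0.25, 0, 0], [0, -0.5, 0, 0], [0, -0.6, 0, 0], [0, -0.7, 0, 0], [0, -0.7, 0, 0]]}}

```text
clock: 12.92
position: [0.6636, -0.1268, 0.0541]
tool_rot: [[1.0, 0.001, -0.001], [0.001, -1.0, 0.001], [-0.001, -0.001, -1.0]]
wrist_force: [0.8, -0.7, -2.4]
finger_gap: 0.784
gripper_force: 45.7
```

{"api": "play_rows", "payload": {"series": [[0, -0.7, 0, 0], [0, -0.7, 0, 0], [0, -0.7, 0, 0], [0, -0.7, 0, 0], [0, -0.7, 0, 0]]}}

```text
clock: 13.33
position: [0.6633, -0.0212, 0.0542]
tool_rot: [[1.0, 0.002, -0.001], [0.002, -1.0, 0.001], [-0.001, -0.001, -1.0]]
wrist_force: [0.0, 0.2, -2.9]
finger_gap: 0.779
gripper_force: 45.7
```

{"api": "play_rows", "payload": {"series": [[0, -0.6, 0, 0], [0, -0.4, 0, 0], [0, -0.2, 0, 0], [0, 0, 0, 0], [0, 0, 0, 0]]}}

```text
clock: 13.75
position: [0.664, 0.0117, 0.0545]
tool_rot: [[1.0, 0.001, -0.0], [0.001, -1.0, -0.0], [-0.0, 0.0, -1.0]]
wrist_force: [0.0, -0.2, -2.7]
finger_gap: 0.782
gripper_force: 45.7
```

{"api": "play_rows", "payload": {"series": [[0, 0, 0.3, 0], [0, 0, 0.3, 0], [0, 0, 0.3, 0], [0, 0, 0.15, 0], [0, 0, 0, 0]]}}

```text
clock: 14.17
position: [0.6633, 0.0111, 0.0216]
tool_rot: [[1.0, -0.0, -0.002], [-0.0, -1.0, 0.0], [-0.002, -0.0, -1.0]]
wrist_force: [-0.7, 0.2, -2.7]
finger_gap: 0.781
gripper_force: 45.8
```

{"api": "play_rows", "payload": {"series": [[0, 0, 0.04, 0], [0, 0, 0, 0], [0, 0, 0.03, 0], [0, 0, 0, 0], [0, 0, 0, 0]]}}

```text
clock: 14.58
position: [0.6641, 0.0116, 0.021]
tool_rot: [[1.0, 0.0, 0.0], [0.0, -1.0, 0.0], [0.0, -0.0, -1.0]]
wrist_force: [-0.2, -0.4, -1.5]
finger_gap: 0.782
gripper_force: 45.8
```

{"api": "play_rows", "payload": {"series": [[0, 0, 0.02, 0], [0, 0, 0, 0], [0, 0, 0, 0], [0, 0, 0, 0], [0, 0, 0, 0]]}}

```text
clock: 15.0
position: [0.6642, 0.0116, 0.0207]
tool_rot: [[1.0, 0.0, 0.0], [0.0, -1.0, -0.0], [0.0, 0.0, -1.0]]
wrist_force: [-0.8, 0.3, -0.3]
finger_gap: 0.784
gripper_force: 45.9
```

{"api": "play_rows", "payload": {"series": [[0, 0, 0, 0], [0, 0, 0, 0], [0, 0, 0, 0], [0, 0, 0, 0], [0, 0, 0, 0]], "grip": 1}}

```text
clock: 15.42
position: [0.6643, 0.0115, 0.0206]
tool_rot: [[1.0, 0.0, 0.0], [0.0, -1.0, -0.0], [0.0, 0.0, -1.0]]
wrist_force: [0.4, 0.6, -0.8]
finger_gap: 1.001
gripper_force: 0.0
```

{"api": "play_rows", "payload": {"series": [[0, 0, -0.4, 0], [0, 0, -0.8, 0], [0, 0, -0.9, 0], [0, 0, -0.9, 0], [0, 0, -0.9, 0]]}}

```text
clock: 15.83
position: [0.6641, 0.0116, 0.1397]
tool_rot: [[1.0, 0.0, 0.001], [0.0, -1.0, -0.0], [0.001, 0.0, -1.0]]
wrist_force: [0.3, -0.2, 0.6]
finger_gap: 1.0
gripper_force: 0.0
```

Run:
```python
from h import *
w=env.grab_frame("wrist"); print(blobs(w,"blue",.03,.07),blobs(w,"blue",.006,.02)); print(env.read_state()["position"])
```

```text
[{'c': (0.6651, 0.011), 'R': 0.0339, 'mid': array([0.6659, 0.011 ]), 'z': 0.0535, 'n': 4568, 'px': array([260., 191.])}] [{'c': (0.6644, 0.011), 'R': 0.0537, 'mid': array([0.6662, 0.0109]), 'z': 0.0113, 'n': 2295, 'px': array([260., 167.])}]
[0.66784517 0.01114627 0.14672228]
```

{"api": "play_rows", "payload": {"series": [[-0.43, -0.4, -0.1, 0], [0, -0.8, 0, 0], [0, -0.8, 0, 0], [0, -0.8, 0, 0], [0, -0.8, 0, 0]]}}

```text
clock: 16.3
position: [0.6513, 0.1205, 0.1415]
tool_rot: [[1.0, 0.0, 0.001], [0.0, -1.0, 0.0], [0.001, -0.0, -1.0]]
wrist_force: [-0.0, 0.5, -0.6]
finger_gap: 1.004
gripper_force: 0.0
```

{"api": "play_rows", "payload": {"series": [[0, -0.8, 0, 0], [0, -0.8, 0, 0], [0, -0.8, 0, 0], [0, -0.5, 0, 0], [0, -0.15, 0, 0]]}}

```text
clock: 16.72
position: [0.651, 0.2133, 0.141]
tool_rot: [[1.0, 0.003, 0.001], [0.003, -1.0, 0.0], [0.001, -0.0, -1.0]]
wrist_force: [-0.5, -0.4, 0.4]
finger_gap: 1.0
gripper_force: 0.0
```

{"api": "play_rows", "payload": {"series": [[0, 0, 0, 0], [0, 0, 0, 0], [0, 0, 0, 0], [0, 0, 0, 0], [0, 0, 0, 0]]}}

```text
clock: 17.13
position: [0.6513, 0.21, 0.1404]
tool_rot: [[1.0, -0.001, -0.0], [-0.001, -1.0, -0.0], [-0.0, 0.0, -1.0]]
wrist_force: [0.5, -0.1, -0.0]
finger_gap: 0.998
gripper_force: 0.0
```

Run:
```python
from h import *
w=env.grab_frame("wrist"); save(w,"w3.png")
print(blobs(w,"red",.085,.105),blobs(w,"yellow",.04,.056)); print(env.read_state()["position"])
t=env.grab_frame("top")
for c in ("green","blue"): print(blobs(t,c,.042,.06),blobs(t,c,.006,.02))
```

```text
[{'c': (0.6522, 0.2115), 'R': 0.0221, 'mid': array([0.6531, 0.2113]), 'z': 0.0944, 'n': 2704, 'px': array([257., 208.])}] [{'c': (0.6504, 0.2126), 'R': 0.0337, 'mid': array([0.6593, 0.2127]), 'z': 0.0494, 'n': 1606, 'px': array([254., 177.])}]
[0.65125554 0.21016608 0.14039172]
[{'c': (0.4762, -0.2265), 'R': 0.022, 'mid': array([ 0.4755, -0.2253]), 'z': 0.0489, 'n': 265, 'px': array([358., 234.])}] [{'c': (0.4775, -0.2252), 'R': 0.0416, 'mid': array([ 0.4775, -0.2255]), 'z': 0.0115, 'n': 382, 'px': array([355., 235.])}, {'c': (0.3606, -0.234), 'R': 0.0276, 'mid': array([ 0.3598, -0.2351]), 'z': 0.008, 'n': 111, 'px': array([363., 282.])}]
[{'c': (0.6638, 0.0114), 'R': 0.0343, 'mid': array([0.6636, 0.011 ]), 'z': 0.0538, 'n': 585, 'px': array([256., 160.])}] [{'c': (0.663, 0.0116), 'R': 0.0539, 'mid': array([0.6636, 0.0116]), 'z': 0.0116, 'n': 433, 'px': array([257., 166.])}]
```

View pics/w3.png

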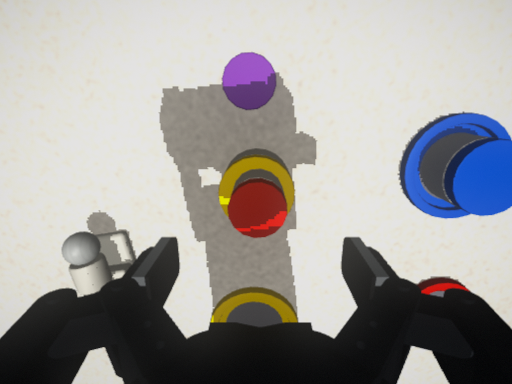

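Blue is seated: its lid and ring centres agree and the top is at 0.054. The wrist view shows the red lid at (257,208) centred, with purple clear at (249,80).

{"api": "play_rows", "payload": {"series": [[0.02, -0.04, 0.6, 0], [0, 0, 0.7, 0], [0, 0, 0.7, 0], [0, 0, 0.5, 0], [0, 0, 0.08, 0]]}}

```text
clock: 17.65
position: [0.6493, 0.2116, 0.0591]
tool_rot: [[1.0, 0.0, -0.006], [-0.0, -1.0, -0.001], [-0.006, 0.001, -1.0]]
wrist_force: [-1.1, 0.3, 0.3]
finger_gap: 1.002
gripper_force: 0.0
```

{"api": "play_rows", "payload": {"series": [[0, 0, 0, 0], [0, 0, 0, 0], [0, 0, 0, 0], [0, 0, 0, 0], [0, 0, 0, 0]]}}

```text
clock: 18.07
position: [0.6525, 0.2124, 0.0643]
tool_rot: [[1.0, 0.0, 0.002], [0.0, -1.0, 0.0], [0.002, -0.0, -1.0]]
wrist_force: [-0.7, -0.1, 0.1]
finger_gap: 1.001
gripper_force: 0.0
```

{"api": "play_rows", "payload": {"series": [[0, 0, 0, 0], [0, 0, 0, 0], [0, 0, 0, 0], [0, 0, 0, 0], [0, 0, 0, 0]], "grip": 0.3, "grip_force": 30}}

```text
clock: 18.48
position: [0.652, 0.2122, 0.0633]
tool_rot: [[1.0, 0.0, 0.001], [0.0, -1.0, 0.0], [0.001, -0.0, -1.0]]
wrist_force: [-0.6, -0.2, 1.3]
finger_gap: 0.509
gripper_force: 30.9
```

{"api": "play_rows", "payload": {"series": [[0, 0, 0, 0], [0, 0, 0, 0], [0, 0, 0, 0], [0, 0, 0, 0], [0, 0, 0, 0]]}}

```text
clock: 18.9
position: [0.6519, 0.2122, 0.0632]
tool_rot: [[1.0, 0.0, 0.0], [0.0, -1.0, 0.0], [0.0, -0.0, -1.0]]
wrist_force: [-1.1, -0.7, 2.2]
finger_gap: 0.507
gripper_force: 30.9
```

{"api": "play_rows", "payload": {"series": [[0, 0, -0.2, 0], [0, 0, -0.4, 0], [0, 0, -0.5, 0], [0, 0, -0.4, 0], [-0.15, 0.2, 0, 0]]}}

```text
clock: 19.32
position: [0.6502, 0.2072, 0.1132]
tool_rot: [[1.0, 0.001, 0.008], [0.001, -1.0, 0.002], [0.008, -0.002, -1.0]]
wrist_force: [0.3, 0.0, 0.5]
finger_gap: 0.508
gripper_force: 30.7
```

{"api": "play_rows", "payload": {"series": [[-0.35, 0.45, 0, 0], [-0.45, 0.6, 0, 0], [-0.45, 0.6, 0, 0], [-0.45, 0.6, 0, 0], [-0.45, 0.6, 0, 0]]}}

```text
clock: 19.73
position: [0.5817, 0.1197, 0.1082]
tool_rot: [[1.0, 0.0, 0.0], [0.0, -1.0, -0.0], [0.0, 0.0, -1.0]]
wrist_force: [0.6, 0.9, -0.7]
finger_gap: 0.503
gripper_force: 30.7
```

{"api": "play_rows", "payload": {"series": [[-0.45, 0.6, 0, 0], [-0.45, 0.6, 0, 0], [-0.45, 0.6, 0, 0], [-0.45, 0.6, 0, 0], [-0.45, 0.6, 0, 0]]}}

```text
clock: 20.15
position: [0.5142, 0.0297, 0.1082]
tool_rot: [[1.0, 0.0, 0.0], [0.0, -1.0, -0.0], [0.0, 0.0, -1.0]]
wrist_force: [0.2, 0.4, -1.4]
finger_gap: 0.505
gripper_force: 30.7
```

{"api": "play_rows", "payload": {"series": [[-0.45, 0.6, 0, 0], [-0.3, 0.4, 0, 0], [-0.11, 0.12, 0.2, 0], [0, 0, 0.4, 0], [0, 0, 0.4, 0]]}}

```text
clock: 20.57
position: [0.4898, -0.0032, 0.0781]
tool_rot: [[1.0, -0.001, 0.002], [-0.001, -1.0, -0.0], [0.002, 0.0, -1.0]]
wrist_force: [-0.9, 0.5, -1.0]
finger_gap: 0.505
gripper_force: 30.7
```

{"api": "play_rows", "payload": {"series": [[0, 0, 0.4, 0], [0, 0, 0.4, 0], [0, 0, 0.2, 0], [0, 0, 0, 0], [0, 0, 0, 0]]}}

```text
clock: 20.98
position: [0.4895, -0.0027, 0.0479]
tool_rot: [[1.0, 0.001, -0.0], [0.001, -1.0, 0.0], [-0.0, -0.0, -1.0]]
wrist_force: [-0.2, 0.8, -1.2]
finger_gap: 0.506
gripper_force: 30.7
```

{"api": "play_rows", "payload": {"series": [[0, 0, 0.3, 0], [0, 0, 0.3, 0], [0, 0, 0.25, 0], [0, 0, 0.12, 0], [0, 0, 0, 0]]}}

```text
clock: 21.4
position: [0.4889, -0.0028, 0.0179]
tool_rot: [[1.0, 0.0, -0.002], [0.0, -1.0, 0.0], [-0.002, -0.0, -1.0]]
wrist_force: [-0.4, -0.6, -0.6]
finger_gap: 0.509
gripper_force: 30.8
```

{"api": "play_rows", "payload": {"series": [[0, 0, 0.03, 0], [0, 0, 0, 0], [0, 0, 0.03, 0], [0, 0, 0, 0], [0, 0, 0, 0]]}}

```text
clock: 21.82
position: [0.4896, -0.0029, 0.0172]
tool_rot: [[1.0, 0.0, 0.0], [0.0, -1.0, -0.0], [0.0, 0.0, -1.0]]
wrist_force: [-0.6, 0.0, -1.2]
finger_gap: 0.509
gripper_force: 30.8
```

{"api": "play_rows", "payload": {"series": [[0, 0, 0.03, 0], [0, 0, 0, 0], [0, 0, 0, 0], [0, 0, 0, 0], [0, 0, 0, 0]]}}

```text
clock: 22.23
position: [0.4897, -0.003, 0.0172]
tool_rot: [[1.0, 0.001, -0.0], [0.001, -1.0, -0.0], [-0.0, 0.0, -1.0]]
wrist_force: [-3.5, -0.6, 7.8]
finger_gap: 0.504
gripper_force: 31.6
```

{"api": "play_rows", "payload": {"series": [[0, 0, 0, 0], [0, 0, 0, 0], [0, 0, 0, 0], [0, 0, 0, 0], [0, 0, 0, 0]], "grip": 1}}

```text
clock: 22.65
position: [0.4895, -0.0029, 0.0161]
tool_rot: [[1.0, 0.0, -0.0], [0.0, -1.0, 0.0], [-0.0, -0.0, -1.0]]
wrist_force: [-0.2, -0.9, -0.2]
finger_gap: 1.002
gripper_force: 0.0
```

{"api": "play_rows", "payload": {"series": [[0, 0, -0.3, 0], [0, 0, -0.7, 0], [0, 0, -0.8, 0], [0, 0, -0.8, 0], [0, 0, -0.5, 0]]}}

```text
clock: 23.07
position: [0.4907, -0.0032, 0.1123]
tool_rot: [[1.0, 0.0, 0.004], [0.0, -1.0, -0.001], [0.004, 0.001, -1.0]]
wrist_force: [0.2, 0.1, 0.0]
finger_gap: 1.004
gripper_force: 0.0
```

{"api": "play_rows", "payload": {"series": [[0.3, -0.4, 0, 0], [0.5, -0.7, 0, 0], [0.6, -0.8, 0, 0], [0.6, -0.8, 0, 0], [0.6, -0.8, 0, 0]]}}

```text
clock: 23.48
position: [0.5683, 0.1032, 0.11]
tool_rot: [[1.0, 0.0, 0.001], [0.0, -1.0, -0.0], [0.001, 0.0, -1.0]]
wrist_force: [0.2, -1.0, -0.5]
finger_gap: 1.0
gripper_force: 0.0
```

{"api": "play_rows", "payload": {"series": [[0.6, -0.8, 0, 0], [0.6, -0.8, 0, 0], [0.6, -0.8, 0, 0], [0.6, -0.8, 0, 0], [0.3, -0.45, 0, 0]]}}

```text
clock: 23.9
position: [0.6499, 0.214, 0.1101]
tool_rot: [[1.0, 0.002, 0.002], [0.002, -1.0, 0.001], [0.002, -0.001, -1.0]]
wrist_force: [0.5, -0.6, 0.3]
finger_gap: 0.999
gripper_force: 0.0
```

{"api": "play_rows", "payload": {"series": [[0, 0, 0, 0], [0, 0, 0, 0], [0, 0, 0, 0], [0, 0, 0, 0], [0, 0, 0, 0]]}}

```text
clock: 24.32
position: [0.648, 0.2107, 0.1093]
tool_rot: [[1.0, -0.001, -0.0], [-0.001, -1.0, -0.0], [-0.0, 0.0, -1.0]]
wrist_force: [0.2, 0.5, 0.2]
finger_gap: 1.002
gripper_force: 0.0
```

Run:
```python
from h import *
w=env.grab_frame("wrist")
print(blobs(w,"yellow",.04,.056)); print(env.read_state()["position"])
t=env.grab_frame("top"); save(t,"top2.png",k=1.5)
print(blobs(t,"yellow",.04,.056)); print(blobs(t,"red",.042,.06),blobs(t,"red",.006,.02))
```

```text
[{'c': (0.6501, 0.2126), 'R': 0.034, 'mid': array([0.6511, 0.2126]), 'z': 0.0495, 'n': 5706, 'px': array([256., 199.])}]
[0.6481136  0.21078273 0.10938504]
[{'c': (0.6428, 0.2016), 'R': 0.0283, 'mid': array([0.6425, 0.1933]), 'z': 0.0494, 'n': 213, 'px': array([182., 170.])}]
[{'c': (0.4892, -0.0032), 'R': 0.0217, 'mid': array([ 0.4882, -0.003 ]), 'z': 0.0486, 'n': 263, 'px': array([264., 231.])}] [{'c': (0.4897, -0.0031), 'R': 0.0418, 'mid': array([ 0.4896, -0.0029]), 'z': 0.0115, 'n': 379, 'px': array([264., 232.])}]
```

View pics/top2.png

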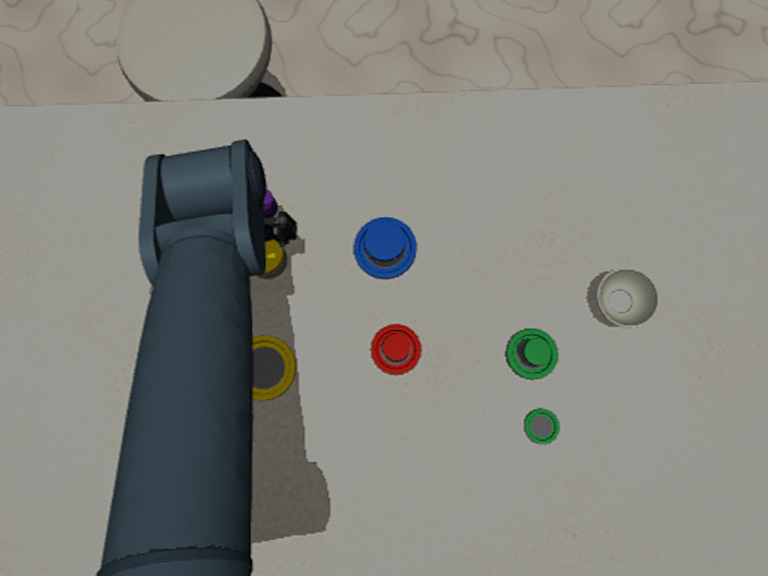

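Blue (385,243), red (397,347) and green (537,352) are all in their holders. Yellow stands at about (0.649,0.212).

{"api": "play_rows", "payload": {"series": [[0.03, -0.04, 0.6, 0], [0, 0, 0.7, 0], [0, 0, 0.7, 0], [0, 0, 0.7, 0], [0, 0, 0.4, 0]]}}

```text
clock: 24.83
position: [0.6477, 0.2122, 0.0136]
tool_rot: [[1.0, -0.0, -0.004], [-0.0, -1.0, -0.001], [-0.004, 0.001, -1.0]]
wrist_force: [-0.9, -0.2, -1.2]
finger_gap: 0.996
gripper_force: 0.0
```

{"api": "play_rows", "payload": {"series": [[0, 0, 0.02, 0], [0, 0, 0, 0], [0, 0, 0, 0], [0, 0, 0, 0], [0, 0, 0, 0]]}}

```text
clock: 25.25
position: [0.6505, 0.213, 0.0174]
tool_rot: [[1.0, 0.0, 0.003], [0.0, -1.0, 0.0], [0.003, -0.0, -1.0]]
wrist_force: [-0.8, 0.6, 0.4]
finger_gap: 1.0
gripper_force: 0.0
```

{"api": "play_rows", "payload": {"series": [[0, 0, 0, 0], [0, 0, 0, 0], [0, 0, 0, 0], [0, 0, 0, 0], [0, 0, 0, 0]], "grip": 0.6, "grip_force": 40}}

```text
clock: 25.67
position: [0.65, 0.213, 0.0168]
tool_rot: [[1.0, 0.0, 0.001], [0.0, -1.0, 0.0], [0.001, -0.0, -1.0]]
wrist_force: [-1.0, -0.1, 6.8]
finger_gap: 0.784
gripper_force: 46.0
```

{"api": "play_rows", "payload": {"series": [[0, 0, 0, 0], [0, 0, 0, 0], [0, 0, 0, 0], [0, 0, -0.2, 0], [0, 0, -0.3, 0]]}}

```text
clock: 26.08
position: [0.6474, 0.2125, 0.0288]
tool_rot: [[1.0, 0.0, -0.004], [0.0, -1.0, -0.001], [-0.004, 0.001, -1.0]]
wrist_force: [-0.8, 0.2, -3.8]
finger_gap: 0.785
gripper_force: 45.7
```

{"api": "play_rows", "payload": {"series": [[0, 0, -0.5, 0], [0, 0, -0.3, 0], [0, 0, 0, 0], [0, 0, 0, 0], [0, 0, 0, 0]]}}

```text
clock: 26.5
position: [0.649, 0.2128, 0.0544]
tool_rot: [[1.0, 0.0, -0.0], [0.0, -1.0, -0.0], [-0.0, 0.0, -1.0]]
wrist_force: [-0.2, 0.5, -3.4]
finger_gap: 0.784
gripper_force: 45.7
```

{"api": "play_rows", "payload": {"series": [[-0.25, -0.14, 0, 0], [-0.5, 0, 0, 0], [-0.6, 0, 0, 0], [-0.6, 0, 0, 0], [-0.6, 0, 0, 0]]}}

```text
clock: 26.92
position: [0.5708, 0.2172, 0.0536]
tool_rot: [[1.0, 0.0, -0.002], [0.0, -1.0, -0.0], [-0.002, 0.0, -1.0]]
wrist_force: [0.2, 0.3, -3.4]
finger_gap: 0.784
gripper_force: 45.8
```

{"api": "play_rows", "payload": {"series": [[-0.6, 0, 0, 0], [-0.6, 0, 0, 0], [-0.6, 0, 0, 0], [-0.6, 0, 0, 0], [-0.6, 0, 0, 0]]}}

```text
clock: 27.33
position: [0.4808, 0.2171, 0.0539]
tool_rot: [[1.0, 0.0, -0.002], [0.0, -1.0, -0.0], [-0.002, 0.0, -1.0]]
wrist_force: [-0.5, 0.3, -2.1]
finger_gap: 0.779
gripper_force: 45.8
```

{"api": "play_rows", "payload": {"series": [[-0.4, 0, 0, 0], [-0.2, 0, 0, 0], [0, 0, 0, 0], [0, 0, 0, 0], [0, 0, 0, 0]]}}

```text
clock: 27.75
position: [0.4657, 0.2171, 0.0549]
tool_rot: [[1.0, 0.0, 0.001], [0.0, -1.0, 0.0], [0.001, -0.0, -1.0]]
wrist_force: [-0.5, -0.2, -3.2]
finger_gap: 0.783
gripper_force: 45.8
```

{"api": "play_rows", "payload": {"series": [[0, 0, 0.3, 0], [0, 0, 0.3, 0], [0, 0, 0.3, 0], [0, 0, 0.15, 0], [0, 0, 0, 0]]}}

```text
clock: 28.17
position: [0.4641, 0.2167, 0.0216]
tool_rot: [[1.0, 0.0, -0.003], [0.0, -1.0, -0.001], [-0.003, 0.001, -1.0]]
wrist_force: [-0.2, -0.0, -3.3]
finger_gap: 0.781
gripper_force: 45.7
```

{"api": "play_rows", "payload": {"series": [[0, 0, 0.04, 0], [0, 0, 0, 0], [0, 0, 0.03, 0], [0, 0, 0, 0], [0, 0, 0, 0]]}}

```text
clock: 28.58
position: [0.4649, 0.217, 0.0211]
tool_rot: [[1.0, 0.0, 0.0], [0.0, -1.0, 0.0], [0.0, -0.0, -1.0]]
wrist_force: [0.6, -0.4, -3.8]
finger_gap: 0.781
gripper_force: 45.6
```

{"api": "play_rows", "payload": {"series": [[0, 0, 0.02, 0], [0, 0, 0, 0], [0, 0, 0, 0], [0, 0, 0, 0], [0, 0, 0, 0]]}}

```text
clock: 29.0
position: [0.465, 0.217, 0.0208]
tool_rot: [[1.0, 0.0, 0.0], [0.0, -1.0, 0.0], [0.0, -0.0, -1.0]]
wrist_force: [-2.7, -0.6, 2.8]
finger_gap: 0.784
gripper_force: 46.0
```

Touching the floor, so I release, retreat and move aside.

{"api": "play_rows", "payload": {"series": [[0, 0, 0, 0], [0, 0, 0, 0], [0, 0, 0, 0], [0, 0, 0, 0], [0, 0, 0, 0]], "grip": 1}}

```text
clock: 29.42
position: [0.465, 0.217, 0.0204]
tool_rot: [[1.0, 0.0, 0.0], [0.0, -1.0, 0.0], [0.0, -0.0, -1.0]]
wrist_force: [-0.5, -0.3, 0.1]
finger_gap: 1.002
gripper_force: 0.0
```

{"api": "play_rows", "payload": {"series": [[0, 0, -0.4, 0], [0, 0, -0.8, 0], [0, 0, -0.9, 0], [0, 0, -0.9, 0], [0, 0, -0.9, 0]]}}

```text
clock: 29.83
position: [0.4647, 0.217, 0.1395]
tool_rot: [[1.0, 0.0, 0.001], [0.0, -1.0, 0.0], [0.001, -0.0, -1.0]]
wrist_force: [1.2, 0.7, 0.6]
finger_gap: 0.998
gripper_force: 0.0
```

{"api": "play_rows", "payload": {"series": [[0, 0.8, -0.5, 0], [0, 0.8, -0.5, 0], [0, 0.8, -0.5, 0], [0, 0.8, -0.5, 0], [0, 0.8, -0.5, 0]]}}

```text
clock: 30.25
position: [0.4646, 0.096, 0.2141]
tool_rot: [[1.0, 0.001, 0.001], [0.001, -1.0, -0.0], [0.001, 0.0, -1.0]]
wrist_force: [0.3, 0.1, 0.3]
finger_gap: 0.998
gripper_force: 0.0
```

{"api": "play_rows", "payload": {"series": [[0, 0.5, 0, 0], [0, 0, 0, 0], [0, 0, 0, 0], [0, 0, 0, 0], [0, 0, 0, 0]]}}

```text
clock: 30.67
position: [0.4645, 0.0827, 0.212]
tool_rot: [[1.0, 0.001, -0.001], [0.001, -1.0, 0.0], [-0.001, -0.0, -1.0]]
wrist_force: [-0.1, -0.8, 0.9]
finger_gap: 0.996
gripper_force: 0.0
```

Run:
```python
from h import *
t=env.grab_frame("top"); save(t,"top3.png",k=1.5)
for c in ("green","blue","yellow","red"): print(c,blobs(t,c,.042,.06),blobs(t,c,.006,.02))
for n in ("bowl","handpiece"): print(n,[(round(d["p"],2),np.round(d["at"],3)) for d in env.spot_point(t,n)[:1]])
```

```text
green [{'c': (0.4764, -0.2258), 'R': 0.0219, 'mid': array([ 0.4755, -0.2256]), 'z': 0.0486, 'n': 265, 'px': array([358., 234.])}] [{'c': (0.4775, -0.2254), 'R': 0.0417, 'mid': array([ 0.4777, -0.2255]), 'z': 0.0115, 'n': 386, 'px': array([355., 235.])}, {'c': (0.3607, -0.2339), 'R': 0.0278, 'mid': array([ 0.3599, -0.2342]), 'z': 0.0083, 'n': 148, 'px': array([361., 283.])}]
blue [{'c': (0.6635, 0.0112), 'R': 0.0343, 'mid': array([0.6642, 0.011 ]), 'z': 0.054, 'n': 582, 'px': array([256., 160.])}] [{'c': (0.6631, 0.0111), 'R': 0.0536, 'mid': array([0.6633, 0.0116]), 'z': 0.0117, 'n': 428, 'px': array([257., 166.])}]
yellow [{'c': (0.4445, 0.1965), 'R': 0.0163, 'mid': array([0.4452, 0.196 ]), 'z': 0.0532, 'n': 88, 'px': array([179., 251.])}] [{'c': (0.435, 0.1922), 'R': 0.0359, 'mid': array([0.435 , 0.1926]), 'z': 0.011, 'n': 138, 'px': array([186., 258.])}]
red [{'c': (0.4891, -0.0034), 'R': 0.022, 'mid': array([ 0.4882, -0.0064]), 'z': 0.0486, 'n': 233, 'px': array([265., 231.])}] [{'c': (0.4895, -0.0027), 'R': 0.0416, 'mid': array([ 0.4896, -0.0043]), 'z': 0.0114, 'n': 314, 'px': array([267., 233.])}]
bowl [(0.56, array([ 0.56 , -0.376,  0.002]))]
handpiece [(0.98, array([ 0.514,  0.37 , -0.001]))]
```

View pics/top3.png

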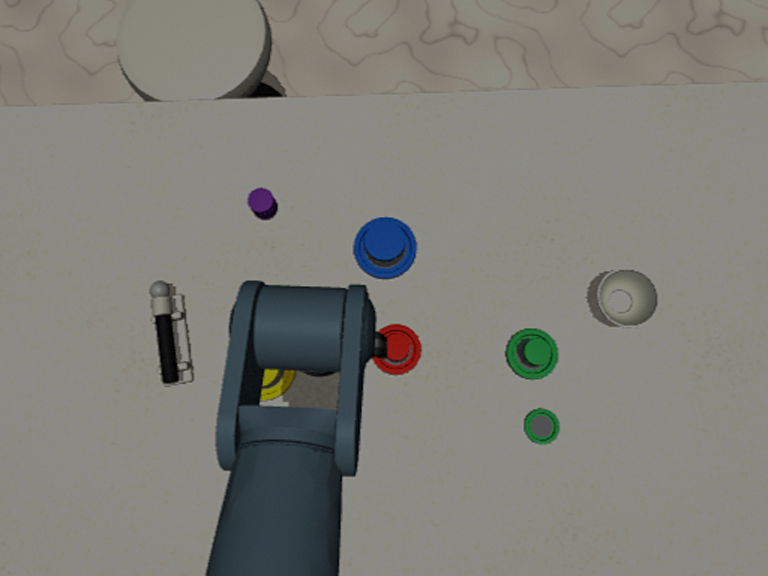

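Blue, red and green are seated, and the bowl and handpiece haven't moved. Yellow is hidden under the arm, so I'll step aside once more.

{"api": "play_rows", "payload": {"series": [[0, 0.8, 0, 0], [0, 0.9, 0, 0], [0, 0.9, 0, 0], [0, 0.9, 0, 0], [0, 0.9, 0, 0]]}}

```text
clock: 31.23
position: [0.4648, -0.0507, 0.2123]
tool_rot: [[1.0, 0.002, -0.0], [0.002, -1.0, 0.0], [-0.0, -0.0, -1.0]]
wrist_force: [0.5, 0.1, 1.1]
finger_gap: 1.001
gripper_force: 0.0
```

{"api": "play_rows", "payload": {"series": [[0, 0.4, 0, 0], [0, 0, 0, 0], [0, 0, 0, 0], [0, 0, 0, 0], [0, 0, 0, 0]]}}

```text
clock: 31.65
position: [0.4649, -0.0608, 0.2123]
tool_rot: [[1.0, 0.002, -0.0], [0.002, -1.0, 0.0], [-0.0, -0.0, -1.0]]
wrist_force: [-0.1, 0.3, 0.4]
finger_gap: 0.996
gripper_force: 0.0
```

Run:
```python
from h import *
t=env.grab_frame("top")
y=blobs(t,"yellow",.042,.06),blobs(t,"yellow",.006,.02); print(y)
if len(y[0])==1 and len(y[1])==1 and abs(y[0][0]["z"]-.0535)<.002 and np.hypot(*np.subtract(y[0][0]["c"],y[1][0]["c"]))<.005 and y[0][0]["R"]>.032:
    print("ok, handing in",env.sign_off())
```

```text
([{'c': (0.4642, 0.2167), 'R': 0.0341, 'mid': array([0.4642, 0.2162]), 'z': 0.0535, 'n': 650, 'px': array([172., 244.])}], [{'c': (0.4645, 0.2168), 'R': 0.0534, 'mid': array([0.4642, 0.2165]), 'z': 0.0113, 'n': 507, 'px': array([176., 245.])}])
the job is handed in; nothing more can be done
ok, handing in None
```

I handed the job in at about 32 s: all four pots measured seated in their own colour holders, each within about 2 mm of centre, with the bowl and handpiece not moved; the verdict itself was not shown.

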